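# Free a bench scale's transit lock and press its test spot with a push gauge

### The job

Commission the bench scale: turn the yellow T-knob of its transit lock clockwise as far as it goes, so that the red bar swings out from under the weighing platform. Then take the orange push gauge out of its holder and, holding it upright, press its rubber tip gently onto the red spot on the platform until the plunger is about half way in, and finish while holding it there, still pressing. Never press the platform hard, and leave the other things on the table where they are.

Things in the scene. Friction and masses are not known exactly. Their poses are not given: they have to be found in the camera images.
- scale: White bench scale fixed to the table, 250 x 250 mm base plus a keypad panel towards -x and a low ledge on its +y side (top 52 mm above the table). Origin under the centre of the weighing platform, at table height; x, y along its sides, z up. The platform on it is a 220 x 220 mm aluminium plate, its top 72 mm above the table.
- platform (a joint): how far the weighing platform has sunk, m: 0 up, at most 0.005. It starts to sink at about 1 N and sinks 0.5 mm per further newton; while the lock's red bar is under it, it cannot sink.
- lock_grip (a point): Centre of the grip bar of the yellow T-knob, on the ledge at the scale's +y side, at (0, 146) mm from the scale's origin, about 98 mm above the table. The bar is 38 mm long, 12 mm thick and 32 mm high, on a thin upright stem; the point's y axis runs along the bar, its x axis across it. A red bar 58 mm long below points along the point's -y; at joint 0 it lies under the platform edge.
- lock (a joint): angle of the T-knob, rad: about 0 to 0.2 at the start (locked), grows clockwise seen from above, stop at 1.4 (free, red bar alongside the platform). Stiff: stays where left, turns at about 0.06 N m.
- gauge_grip (a point): Centre of the orange body of the push gauge (loose, about 0.2 kg), an upright box 38 mm (x) by 30 mm (y) by 60 mm (z). z up. It stands on the holder's top with its plunger in the holder's hole.
- gauge_tip (a point): Centre of the end face of the gauge's black rubber tip, 60 mm below gauge_grip when the plunger is out; the tip is 12 mm in diameter, on an 8 mm stem. The gauge must be lifted 30 mm for the tip to clear the holder.
- plunger (a joint): how far the gauge's sprung plunger is pushed in, m: 0 out, 0.012 fully in. It starts to move at about 2 N and takes 0.5 N per mm: about 5 N half way.
- holder: Grey block 80 x 80 x 45 mm fixed to the table, with a 23 mm through hole at its centre; origin under its centre.
- spot (a point): Centre of the red spot (20 mm in diameter, with a black rim of 32 mm) on the weighing platform, 73 mm above the table and 72 mm from the platform's centre, in any direction; it sinks with the platform.
- weight_a: Brass test weight, 42 mm in diameter, 73 mm high; bystander. Origin under its centre.
- weight_b: Steel test weight, 42 mm in diameter, 73 mm high; bystander. Origin under its centre.
- label_roll: Paper label roll, 76 mm in diameter, 40 mm high; bystander. Origin under its centre.
- screwdriver: Screwdriver lying on the table; bystander.
- spray: White cleaner bottle with a blue cap and band, 64 mm in diameter, 160 mm high; bystander. Origin under its centre.
There are look-alikes about, which are no part of the job. What is shaped like the holder but blue, pink or turquoise is not meant.

How it is judged:
By the outcome, as a careful person would: the job done as asked, in the order asked, and still so for the second after the job is handed in, while the arm keeps its last pose, push and grip.
It also fails if it takes over 58 s, if anything falls off the work surface, if the arm or the gripper's body presses on something with over 40 N, if the wrist force passes 120 N, or if a joint passes its speed limit or range.

### The arm

A 6-joint arm with a two-finger parallel gripper is mounted at the origin on the work surface. World frame = base frame: x ahead of the robot, y to its left, z up, the work surface at z = 0. Lengths are in m, angles in rad, forces in N, time in s.
With the tool pointing down it reaches from about 0.225 to 0.875 m from the base axis. Payload 3.4 kg.
Tool frame: the origin (TCP) lies at the very end of the fingers, on their centre line; the grasp point (between the pads) lies 19 mm behind it; z points along the fingers, y is the line along which they close (so a half turn about z gives the same grasp; the last joint's range is limited). The gripper opens to 85 mm and grips with 20 to 120 N. Pads are 22 mm wide; open, the fingers measure 114 mm over their backs; the gripper's body (76 mm by 85 mm) begins 54 mm behind the grasp point. The pads swing forward as they close: fully open they stand 13 mm farther back than shut.
Start: joints at [1.055, 0.276, 1.505, -0, 1.361, -0.121], TCP at [0.221, 0.531, 0.231] pointing down, gripper open.
Joint ranges: [-2.89, 2.89], [-0.75, 2.08], [0.22, 2.7], [-1.18, 4.32], [0.11, 2.71], [-2.7, 2.7]. Speed limits (rad/s): [2.57, 2.57, 3.14, 3.14, 3.14, 3.14].

### API

Orientations are given as a unit quaternion [w, x, y, z].
In Python, from rig import manip, get_image, camera_info gives the robot as it stands. The module is installed in compiled form; this text tells all that it offers.
- The arm moves only by the shell command python3 -m crank 'ROWS' [FORCE]. ROWS is a JSON object of lists of equal length, an entry for each row: "translation": the shift along the tool's x, y, z in mm, a list of three; "roll": the turn about the tool's z in rad; "fingers": the opening, from 0 (shut) to 1 (fully open). A call has 1 to 8 rows; each row shifts and turns the commanded pose from where the row before left it, along the tool's axes as they then stand; what a row does not reach is not made up. A row lasts 1/10 s, in which the tool goes at most 50 mm and 8.59 degrees, less where a joint would pass 70% of its speed; a pose out of reach is approached as far as the arm can. A call is refused whole if a number of a shift passes 50 or a number of a turn 0.15, either way. A call with a gripper value outside its range is refused whole. The fingers move at their own pace and stop on an object; FORCE is the grip in N (left out, the last holds). Time passes only in rows, so rows that do not move let the fingers close. It gives the time, the measured TCP pose, the force, the opening and the grip force at its end, in the units of the state.
- manip.get_state(): the state, without advancing time (a new reading comes with each control period).
- get_image(name): name is "scene" or "side" or "wrist"; returns the picture (420x560x3 uint8, blue, green, red); there is no depth.
- camera_info(name): a dict with "mtx" (3x3 intrinsics, pixels), "D" ([k1, k2, p1, p2, k3] as OpenCV has them; the pictures are not rectified), "rvec" (rotation vector, rad) and "tvec" (3), from world to camera coordinates, as OpenCV has them. Camera axes: x right, y down, z forward; pixel columns grow to the right and rows downward; lengths in m; the calibration is good to about 2 mm. A picture is of the moment at which its call begins: read the wrist's pose just before it. camera_info takes no time and is no camera call; for the wrist camera it gives the pose at the moment of the call.
- manip.sign_off(): hands the job in; it is judged then, once.
The state is a dict: "clock": time; "qpos": joint angles; "qd": joint speeds; "effort": joint torques, N m; "position": TCP position; "ee_rot": TCP orientation; "contact_force": force on the tool from outside, world axes, zero at the start; "moment": the same for the moment, N m; "width": finger opening in m; "gripper_force": force on a finger pad.
Only numpy, scipy, OpenCV 4.12 (cv2) and the standard library are available. Lean on these libraries where they do the work, as an engineer would, in place of code of your own. Each camera call takes 0.05 s, during which the arm holds its last target. There are 200 camera calls.

## Working session

There is one attempt and no reset: what is moved stays moved. The work goes in short steps, Python scripts to look and compute and a shell command to move; the robot and the scene stay as the last step left them, time stands still between calls to the robot, and variables do not carry over. Pictures are saved under pics/ and viewed, at most 10 in all, crops included, and the job is handed in when it is done.

```bash
mkdir -p pics
python3 - <<'E'
from rig import manip, get_image, camera_info
import cv2, numpy as np
s=manip.get_state(); print(s)
a=get_image("scene");b=get_image("side")
cv2.imwrite("pics/scene0.png",a);cv2.imwrite("pics/side0.png",b)
for n in("scene","side","wrist"):
    c=camera_info(n);R=cv2.Rodrigues(np.array(c["rvec"]))[0];print(n,c["mtx"],c["D"],-R.T@np.array(c["tvec"]).ravel())
E
```

```text
{'clock': 0.0, 'qpos': array([ 1.05502281e+00,  2.76593220e-01,  1.50614727e+00, -1.83414985e-06,
        1.36069793e+00, -1.20976255e-01]), 'qd': array([-0.00283718,  0.000402  ,  0.00057424, -0.0011492 , -0.00041346,
       -0.00218656]), 'effort': array([ 1.84590877e-03, -4.16780090e+01, -2.45811671e+01,  1.77239681e-04,
        1.10990281e-02, -1.19108572e-05]), 'position': array([0.22088408, 0.53030162, 0.23043509]), 'ee_rot': array([-2.88032648e-04,  1.96118874e-01,  9.80579694e-01, -8.76785228e-04]), 'contact_force': array([-0.08065483,  0.68145991, -1.11311656]), 'moment': array([-0.00291463, -0.00022724,  0.06167919]), 'gripper_force': 0.0, 'width': 0.08536979759116277}
scene [[393.47973861   0.         285.24386705]
 [  0.         393.47973861 205.20281481]
 [  0.           0.           1.        ]] [-0.06378655  0.          0.          0.          0.        ] [1.04049854 0.5265136  0.85241118]
side [[423.09471717   0.         283.70629091]
 [  0.         423.09471717 204.7746343 ]
 [  0.           0.           1.        ]] [-0.04686612  0.          0.          0.          0.        ] [-0.18307331 -0.80353238  0.86473386]
wrist [[361.95881328   0.         275.72116999]
 [  0.         361.95881328 214.33667328]
 [  0.           0.           1.        ]] [-0.04840524  0.          0.          0.          0.        ] [0.15476102 0.55886283 0.37437035]
```

View pics/scene0.png

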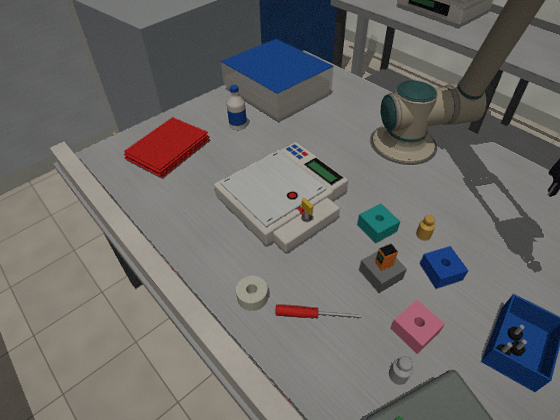

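View pics/side0.png

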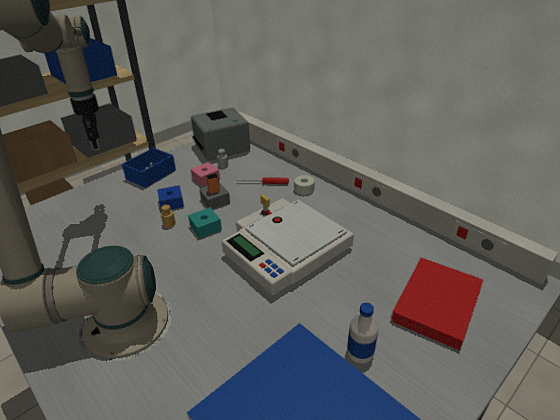

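Scene view: the T-knob is at (307,207), the red spot at (292,195) and the orange gauge on the grey holder at (386,257). Possible mix-ups are the turquoise (379,222), blue (444,266) and pink (417,325) blocks, and the brass weight (427,228) for the gauge. I choose the orange body on the grey block and check it in one close crop.

```bash
cat > h.py <<'E'
from rig import manip, get_image, camera_info
import cv2, numpy as np
def ray(n,px,c=None):
    c=c or camera_info(n);R=cv2.Rodrigues(np.array(c["rvec"]))[0]
    p=cv2.undistortPoints(np.array(px,float).reshape(-1,1,2),np.array(c["mtx"]),np.array(c["D"]))[:,0]
    d=np.c_[p,np.ones(len(p))]@R
    return -R.T@np.array(c["tvec"]).ravel(),d
def plane(n,px,z,c=None):
    o,d=ray(n,px,c);return o+d*((z-o[2])/d[:,2])[:,None]
def tri(p1,p2,n1="scene",n2="side"):
    A=np.zeros((3,3));b=np.zeros(3);L=[]
    for n,p in((n1,p1),(n2,p2)):
        o,d=ray(n,[p]);d=d[0]/np.linalg.norm(d[0]);M=np.eye(3)-np.outer(d,d);A+=M;b+=M@o;L.append((M,o))
    x=np.linalg.solve(A,b);return x,[np.linalg.norm(M@(x-o))*1e3 for M,o in L]
def blobs(im,lo,hi,roi,amin=8):
    h=cv2.cvtColor(im,cv2.COLOR_BGR2HSV);m=cv2.inRange(h,np.array(lo),np.array(hi))
    k=np.zeros_like(m);x0,y0,x1,y1=roi;k[y0:y1,x0:x1]=m[y0:y1,x0:x1]
    n,_,st,ce=cv2.connectedComponentsWithStats(k)
    return [(st[i].tolist(),ce[i].round(1).tolist()) for i in range(1,n) if st[i][4]>=amin]
E
python3 - <<'E'
from h import *
a=cv2.imread("pics/scene0.png");b=cv2.imread("pics/side0.png")
A=cv2.resize(a[140:290,210:410],None,fx=4,fy=4,interpolation=cv2.INTER_CUBIC)
B=cv2.resize(b[160:310,170:370],None,fx=4,fy=4,interpolation=cv2.INTER_CUBIC)
cv2.imwrite("pics/ca.png",A);cv2.imwrite("pics/cb.png",B)
for nm,im,roi in(("scene",a,(210,140,410,290)),("side",b,(170,160,370,310))):
    print(nm,"yellow",blobs(im,(22,120,80),(34,255,255),roi))
    print("orange",blobs(im,(5,150,80),(20,255,255),roi))
    print("red",blobs(im,(0,150,80),(4,255,255),roi,4),blobs(im,(174,150,80),(180,255,255),roi,4))
E
```

```text
scene yellow [([302, 198, 11, 17, 106], [306.6, 205.8])]
orange [([376, 249, 21, 21, 211], [386.4, 260.4])]
red [([302, 152, 6, 4, 14], [304.4, 153.5]), ([289, 192, 7, 6, 32], [292.0, 194.8]), ([297, 206, 7, 10, 31], [300.5, 210.2])] []
side yellow [([262, 197, 7, 10, 21], [265.9, 200.7])]
orange [([207, 177, 13, 16, 140], [213.2, 184.8]), ([170, 211, 3, 5, 10], [171.0, 212.6])]
red [([263, 178, 26, 5, 106], [276.0, 179.7]), ([267, 210, 4, 5, 9], [268.7, 211.8]), ([274, 218, 6, 4, 20], [276.7, 219.4]), ([259, 263, 7, 5, 17], [261.9, 264.8])] []
```

View pics/ca.png

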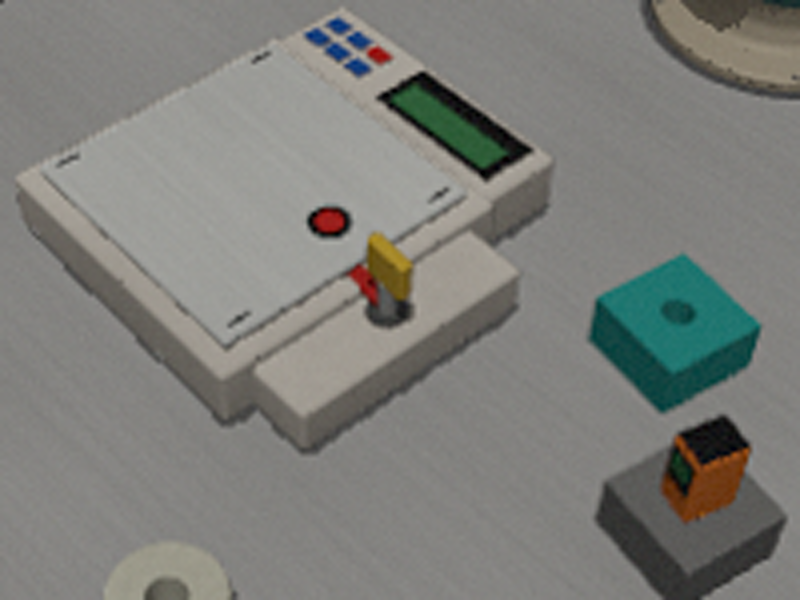

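View pics/cb.png

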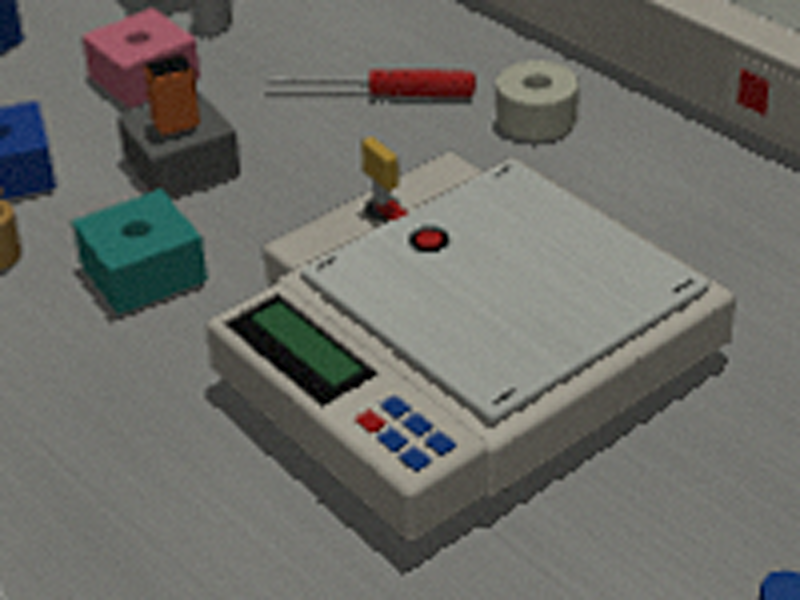

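Both crops show the orange gauge standing on the grey block: scene crop (706,470), side crop (172,100). The knob is at scene crop (388,266) with its red bar pointing at the platform. The platform corners are clear in both crops.

Run:
```python
from h import *
f=lambda p,o:np.array(p)/4+np.array(o)
C1=f([[45,172],[272,42],[468,190],[228,345]],(210,140)); C2=f([[708,290],[492,420],[302,275],[508,160]],(170,160))
P1=plane("scene",C1,.072);P2=plane("side",C2,.072)
for P in(P1,P2):
    print(P[:,:2].round(3).tolist(),P.mean(0).round(4),[round(np.linalg.norm(P[i]-P[(i+1)%4]),3) for i in range(4)],[round(np.degrees(np.arctan2(*(P[(i+1)%4]-P[i])[1::-1])),1) for i in range(4)])
print("spot",plane("scene",[[292,194.8]],.073),plane("side",[[276.7,219.4]],.073),tri((292,194.8),(276.7,219.4)))
print("knob",tri((306.8,206.2),(265.0,201.3)))
h1=f([[388,266]],(210,140));h2=f([[380,164]],(170,160));print(tri(h1[0],h2[0]),plane("scene",h1,.098),plane("side",h2,.098))
# gauge top centre, holder top corners
g1=f([[717,440]],(210,140));g2=f([[168,66]],(170,160));print("gtop",tri(g1[0],g2[0]),plane("scene",g1,.105),plane("side",g2,.105))
k1=plane("scene",f([[604,488],[683,572],[784,515]],(210,140)),.045);print("holder",k1.round(4).tolist(),(k1[0]+k1[2])/2,[np.linalg.norm(k1[i]-k1[i+1]) for i in(0,1)])
gt=plane("scene",f([[679,435],[725,416],[749,447],[706,466]],(210,140)),.105);print(gt.round(4).tolist(),gt.mean(0))
for n in("scene",):print("bystanders",plane(n,[[427,228],[345,314],[379,222]],.03).round(3).tolist())
```

```text
[[0.624, -0.201], [0.407, -0.198], [0.416, 0.019], [0.634, 0.011]] [ 0.5206 -0.0924  0.072 ] [np.float64(0.217), np.float64(0.218), np.float64(0.218), np.float64(0.212)] [np.float64(179.3), np.float64(87.6), np.float64(-2.1), np.float64(-92.7)]
[[0.616, -0.22], [0.405, -0.206], [0.414, 0.007], [0.632, 0.004]] [ 0.5166 -0.1036  0.072 ] [np.float64(0.211), np.float64(0.213), np.float64(0.217), np.float64(0.225)] [np.float64(176.1), np.float64(87.4), np.float64(-0.8), np.float64(-94.1)]
spot [[ 0.50943091 -0.0269851   0.073     ]] [[ 0.51157917 -0.02654517  0.073     ]] (array([ 0.51043895, -0.02685954,  0.07377537]), [np.float64(0.6407051320335334), np.float64(0.6407051320333109)])
knob (array([0.52771877, 0.0464099 , 0.09752406]), [np.float64(1.389803362765991), np.float64(1.389803362765978)])
(array([0.52844473, 0.04754675, 0.09778217]), [np.float64(1.615388638788468), np.float64(1.6153886387885132)]) [[0.527333   0.04870729 0.098     ]] [[0.52932145 0.04608718 0.098     ]]
gtop (array([0.49153663, 0.28314137, 0.1048701 ]), [np.float64(2.6049870366536556), np.float64(2.6049870366537875)]) [[0.48922986 0.28461588 0.105     ]] [[0.49253263 0.28013479 0.105     ]]
holder [[0.526, 0.2395, 0.045], [0.5384, 0.3109, 0.045], [0.4609, 0.3285, 0.045]] [0.49345787 0.28399729 0.045     ] [np.float64(0.0724281882976633), np.float64(0.0794001562314792)]
[[0.5027, 0.2669, 0.105], [0.4714, 0.2771, 0.105], [0.4796, 0.3007, 0.105], [0.509, 0.2917, 0.105]] [0.49067675 0.28408381 0.105     ]
bystanders [[0.298, 0.286, 0.03], [0.654, 0.302, 0.03], [0.377, 0.182, 0.03]]
```

Measured: scale centre ≈(0.519,-0.098) with yaw ≈ -2.3°, knob ≈(0.527,0.047,0.098), spot ≈(0.5105,-0.027), gauge ≈(0.491,0.284). These agree with the given sizes: spot radius 72 mm, knob offset 146 mm, and edges within about 9 mm of 220. Next I move above the knob.

```bash
python3 -m crank '{"translation":[[-29,-21,0],[-29,-21,0],[-29,-21,0],[-29,-21,0],[-29,-21,0],[-29,-21,0],[-29,-21,0],[-29,-21,0]],"roll":[0,0,0,0,0,0,0,0],"fingers":[1,1,1,1,1,1,1,1]}' 40 && python3 -m crank '{"translation":[[-29,-20,0],[-29,-20,0],[-29,-20,0],[-29,-20,0],[-29,-20,0],[-29,-20,0],[-29,-20,0],[-29,-20,0]],"roll":[0,0,0,0,0,0,0,0],"fingers":[1,1,1,1,1,1,1,1]}' && python3 -m crank '{"translation":[[0,0,0],[0,0,0],[0,0,0],[0,0,0],[0,0,0],[0,0,0],[0,0,0],[0,0,0]],"roll":[0.145,0.145,0.145,0.145,0.145,0.145,0.145,0.145],"fingers":[1,1,1,1,1,1,1,1]}' && python3 -m crank '{"translation":[[0,0,0],[0,0,0]],"roll":[0.145,0],"fingers":[1,1]}'
python3 - <<'E'
from h import *
s=manip.get_state();print(s['clock'],s['position'],s['ee_rot'],s['qpos'].round(2),s['contact_force'],s['moment'])
c=camera_info("wrist");a=get_image("wrist");cv2.imwrite("pics/w1.png",a)
o=blobs(a,(20,100,60),(36,255,255),(0,0,560,420),30);print(o)
E
```

```text
clock: 0.9
position: [0.371, 0.2851, 0.231]
ee_rot: [-0.0, 0.196, 0.981, -0.0]
contact_force: [1.1, 0.5, -0.9]
width: 0.0852
gripper_force: 0.0
clock: 1.7
position: [0.5236, 0.0482, 0.2309]
ee_rot: [-0.0, 0.196, 0.981, 0.0]
contact_force: [-0.0, 0.0, 0.8]
width: 0.0854
gripper_force: 0.0
clock: 2.5
position: [0.523, 0.0496, 0.2308]
ee_rot: [-0.0, 0.704, 0.711, -0.0]
contact_force: [-0.1, 0.4, -0.2]
width: 0.0854
gripper_force: 0.0
clock: 2.7
position: [0.523, 0.0496, 0.2309]
ee_rot: [-0.0, 0.751, 0.66, -0.0]
contact_force: [0.6, 0.2, -0.1]
width: 0.0858
gripper_force: 0.0
2.7 [0.52301664 0.04957575 0.23087762] [-3.55130952e-04  7.51119854e-01  6.60165692e-01 -3.13506679e-04] [-0.04  0.2   1.61  0.    1.33  0.09] [ 0.63189025  0.19432639 -0.0748909 ] [-3.31163994e-05 -2.35817573e-02  2.43667770e-02]
[([275, 179, 16, 55, 828], [282.2, 205.7])]
```

View pics/w1.png

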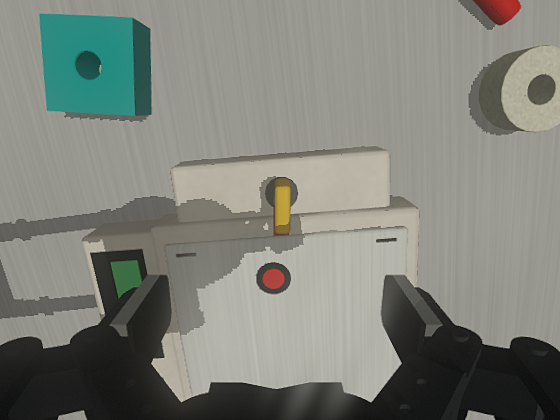

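The wrist view shows the knob at (282,206) with its bar nearly upright in the image, and the red spot at (273,279).

Run:
```python
from h import *
a=cv2.imread("pics/w1.png");h=cv2.cvtColor(a,cv2.COLOR_BGR2HSV)
print(h[176:236:3,282].tolist())
vt=170
m=cv2.inRange(h,np.array((20,100,vt)),np.array((36,255,255)))
cn=max(cv2.findContours(m,0,2)[0],key=cv2.contourArea)
bx=cv2.boxPoints(cv2.minAreaRect(cn));P=plane("wrist",bx,.114);print(bx.tolist(),P.round(4).tolist(),P.mean(0))
for i in(0,1):
    d=P[i+1]-P[i];print(np.linalg.norm(d),np.degrees(np.arctan2(d[1],d[0])))
# spot
r=blobs(a,(0,130,80),(6,255,255),(230,240,320,320),50);print(r,plane("wrist",[r[0][1]],.073))
# platform front edge marks: ledge edge angle
L=plane("wrist",[[178,168],[386,152]],.052);d=L[1]-L[0];print("ledge ang",np.degrees(np.arctan2(d[1],d[0])),np.linalg.norm(d))
```

```text
[[20, 28, 194], [21, 141, 116], [21, 135, 117], [21, 132, 116], [23, 173, 183], [23, 174, 190], [23, 173, 190], [23, 174, 190], [24, 175, 189], [24, 174, 190], [24, 175, 189], [23, 174, 189], [23, 177, 189], [23, 178, 188], [23, 178, 189], [23, 176, 188], [23, 178, 189], [21, 147, 127], [22, 149, 127], [21, 138, 113]]
[[277.0, 187.0], [289.0, 187.0], [289.0, 225.0], [277.0, 225.0]] [[0.5262, 0.0654, 0.114], [0.535, 0.0643, 0.114], [0.5316, 0.0351, 0.114], [0.5226, 0.0362, 0.114]] [0.52884471 0.05026169 0.114     ]
0.008824156751011992 -7.157412502694249
0.029409295087670928 -96.57751784567414
[([263, 269, 21, 20, 341], [273.0, 278.3])] [[ 0.51098308 -0.02793903  0.073     ]]
ledge ang -2.750200958131538 0.1866577295168897
```

```bash
python3 -m crank '{"translation":[[0,5,30],[0,0,30],[0,0,30],[0,0,25],[0,0,20],[0,0,10],[0,0,0]],"roll":[0,0,0,0,0,0,0],"fingers":[1,1,1,1,1,1,1]}' && python3 -m crank '{"translation":[[0,0,0],[0,0,0],[0,0,0],[0,0,0],[0,0,0],[0,0,0]],"roll":[0,0,0,0,0,0],"fingers":[0,0,0,0,0,0]}' 40
python3 - <<'E'
from h import *
s=manip.get_state();print(s['clock'],s['position'],s['contact_force'],s['moment'],s['width'],s['gripper_force'])
E
```

```text
clock: 3.45
position: [0.5273, 0.0489, 0.085]
ee_rot: [-0.001, 0.751, 0.661, -0.001]
contact_force: [-0.1, 0.6, -0.1]
width: 0.0849
gripper_force: 0.0
clock: 4.05
position: [0.5278, 0.049, 0.0869]
ee_rot: [-0.0, 0.751, 0.66, -0.0]
contact_force: [-2.3, 1.3, 5.8]
width: 0.0113
gripper_force: 40.1
4.05 [0.52784707 0.04902477 0.08691124] [-2.3151967   1.29991322  5.75182562] [ 0.01691     0.31180638 -0.09184413] 0.011311598082963522 40.12476682662964
```

```bash
python3 -m crank '{"translation":[[0,0,0],[0,0,0],[0,0,0],[0,0,0],[0,0,0],[0,0,0],[0,0,0],[0,0,0]],"roll":[0.1,0.1,0.1,0.1,0.1,0.1,0.1,0.1],"fingers":[0,0,0,0,0,0,0,0]}' && python3 -c "
from h import *
s=manip.get_state();print(s['contact_force'],s['moment'])" && python3 -m crank '{"translation":[[0,0,0],[0,0,0],[0,0,0],[0,0,0],[0,0,0]],"roll":[0.1,0.1,0.1,0.1,0.05],"fingers":[0,0,0,0,0]}' && python3 -c "
from h import *
s=manip.get_state();print(s['contact_force'],s['moment'],s['ee_rot'])"
```

```text
clock: 4.85
position: [0.5289, 0.0484, 0.0869]
ee_rot: [0.001, 0.949, 0.314, 0.001]
contact_force: [-0.4, -1.9, 2.7]
width: 0.0113
gripper_force: 39.8
[-0.35873649 -1.91458136  2.70985213] [-0.33701963  0.02521761  0.06615098]
clock: 5.35
position: [0.5291, 0.0477, 0.0869]
ee_rot: [0.001, 0.995, 0.095, 0.001]
contact_force: [0.5, -3.0, 2.8]
width: 0.0113
gripper_force: 39.8
[ 0.5421921  -2.95012563  2.81767689] [-0.56388019  0.03173388  0.06068673] [1.28696097e-03 9.95483259e-01 9.49246318e-02 8.59239207e-04]
```

```bash
python3 -m crank '{"translation":[[0,0,0],[0,0,0],[0,0,0]],"roll":[0.04,0.04,0],"fingers":[0,0,0]}' && python3 -c "
from h import *
s=manip.get_state();print(s['moment'],s['ee_rot'])" && python3 -m crank '{"translation":[[0,0,0],[0,0,0],[0,0,0]],"roll":[0.04,0.03,0],"fingers":[0,0,0]}' && python3 -c "
from h import *
s=manip.get_state();print(s['moment'],s['ee_rot'])"
```

```text
clock: 5.65
position: [0.5292, 0.0476, 0.0869]
ee_rot: [0.001, 0.998, 0.057, 0.001]
contact_force: [0.6, -4.4, 2.9]
width: 0.0112
gripper_force: 40.0
[-0.79660018  0.00735788  0.20442781] [1.33342977e-03 9.98386102e-01 5.67679770e-02 9.00595683e-04]
clock: 5.95
position: [0.5291, 0.0476, 0.087]
ee_rot: [0.002, 1.0, 0.024, 0.001]
contact_force: [0.3, -6.3, 4.6]
width: 0.0112
gripper_force: 62.1
[-0.98219331  0.00921665  1.46393697] [1.65592752e-03 9.99714694e-01 2.38097169e-02 9.41544145e-04]
```

The moment rose to 1.5 N m, so the knob is at its stop. I release, rise and look.

```bash
python3 -m crank '{"translation":[[0,0,0],[0,0,0],[0,0,0],[0,0,0],[0,0,-10],[0,0,-25],[0,0,-35],[0,0,-45]],"roll":[0,0,0,0,0,0,0,0],"fingers":[1,1,1,1,1,1,1,1]}' && python3 -m crank '{"translation":[[0,0,-45],[0,0,0]],"roll":[0,0],"fingers":[1,1]}'
python3 - <<'E'
from h import *
s=manip.get_state();print(s['clock'],s['position'],s['ee_rot'],s['qpos'].round(2))
a=get_image("wrist");cv2.imwrite("pics/w2.png",a)
E
```

```text
clock: 6.75
position: [0.527, 0.0491, 0.2017]
ee_rot: [-0.0, 1.0, 0.021, -0.002]
contact_force: [0.3, -0.8, 0.2]
width: 0.0855
gripper_force: 0.0
clock: 6.95
position: [0.5322, 0.049, 0.2539]
ee_rot: [0.0, 1.0, 0.021, 0.007]
contact_force: [0.6, 0.7, -0.4]
width: 0.0855
gripper_force: 0.0
6.95 [0.5321561  0.04900331 0.25386134] [1.72444207e-04 9.99755525e-01 2.08848414e-02 7.25830584e-03] [-0.04  0.19  1.56  0.    1.37  1.49]
```

View pics/w2.png

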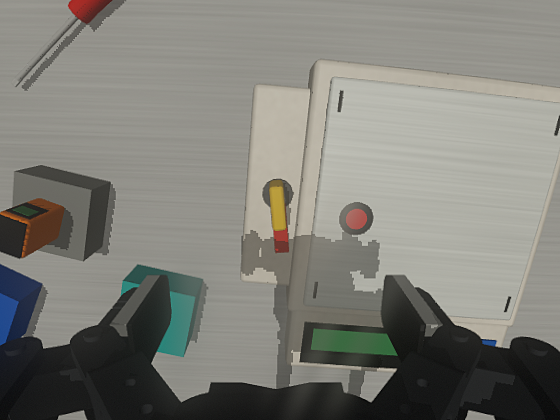

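The red bar (281,242) now lies clear of the platform, alongside it. The gauge is in the grey holder at (30,228). Next I move above it.

```bash
python3 -m crank '{"translation":[[-4,-30,0],[-4,-30,0],[-4,-30,0],[-4,-30,0],[-4,-30,0],[-4,-30,0],[-4,-30,0],[-4,-27,0]],"roll":[0,0,0,0,0,0,0,0],"fingers":[1,1,1,1,1,1,1,1]}' && python3 -m crank '{"translation":[[0,0,0],[0,0,0],[0,0,0],[0,0,0],[0,0,0]],"roll":[0.12,0.12,0.12,0,0],"fingers":[1,1,1,1,1]}'
python3 - <<'E'
from h import *
s=manip.get_state();print(s['clock'],s['position'],s['ee_rot'],s['qpos'].round(2))
R=cv2.Rodrigues(np.zeros(3))[0]
c=camera_info("wrist");a=get_image("wrist");cv2.imwrite("pics/w3.png",a)
print(blobs(a,(5,130,60),(20,255,255),(0,0,560,420),60))
E
```

```text
clock: 7.8
position: [0.4851, 0.2855, 0.245]
ee_rot: [0.0, 1.0, 0.021, -0.001]
contact_force: [0.1, 0.2, 0.7]
width: 0.0855
gripper_force: 0.0
clock: 8.3
position: [0.4858, 0.2842, 0.2455]
ee_rot: [0.0, 0.988, -0.157, -0.001]
contact_force: [0.0, -0.3, -0.8]
width: 0.0852
gripper_force: 0.0
8.3 [0.48581852 0.28417694 0.2454576 ] [ 4.21583901e-04  9.87561411e-01 -1.57230954e-01 -8.41493741e-04] [0.41 0.25 1.5  0.   1.39 2.29]
[([259, 161, 37, 53, 355], [276.6, 178.8]), ([323, 343, 21, 23, 266], [334.1, 354.3])]
```

View pics/w3.png

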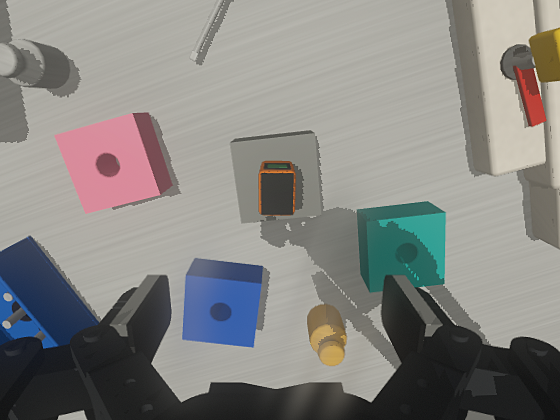

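The gauge's top face is centred at about (277,193), aligned with the image axes. The brass weight is at (327,340), clear of the approach.

Run:
```python
from h import *
a=cv2.imread("pics/w3.png");h=cv2.cvtColor(a,cv2.COLOR_BGR2HSV)
m=cv2.inRange(h,np.array((0,0,0)),np.array((180,255,62)));k=np.zeros_like(m);k[155:222,252:304]=m[155:222,252:304]
cn=max(cv2.findContours(k,0,2)[0],key=cv2.contourArea)
bx=cv2.boxPoints(cv2.minAreaRect(cn));print(bx.tolist());P=plane("wrist",bx,.105);print(P.mean(0).round(4))
for i in(0,1):
    d=P[i+1]-P[i];print(np.linalg.norm(d).round(4),np.degrees(np.arctan2(d[1],d[0])).round(1))
s=manip.get_state();from scipy.spatial.transform import Rotation as Ro
q=s['ee_rot'];R=Ro.from_quat(q[[1,2,3,0]]).as_matrix();print("tooly",np.degrees(np.arctan2(R[1,1],R[0,1])))
print("delta tool mm",R.T@(P.mean(0)-s['position'])*1e3)
```

```text
[[261.0, 173.0], [292.0, 173.0], [292.0, 213.0], [261.0, 213.0]]
[0.4913 0.2818 0.105 ]
0.0246 -108.1
0.0331 162.7
tooly -108.12034108096687
delta tool mm [  5.90238452   0.5281918  140.65363884]
```

```bash
python3 -m crank '{"translation":[[6,0.5,30],[0,0,30],[0,0,35],[0,0,30],[0,0,25],[0,0,20],[0,0,9],[0,0,0]],"roll":[0,0,0,0,0,0,0,0],"fingers":[1,1,1,1,1,1,1,1]}' && python3 -m crank '{"translation":[[0,0,0],[0,0,0],[0,0,0],[0,0,0],[0,0,0],[0,0,0]],"roll":[0,0,0,0,0,0],"fingers":[0,0,0,0,0,0]}' 60
```

```text
clock: 9.15
position: [0.4911, 0.2816, 0.0661]
ee_rot: [0.001, 0.987, -0.158, -0.001]
contact_force: [0.8, -0.6, 0.1]
width: 0.0854
gripper_force: 0.0
clock: 9.75
position: [0.4925, 0.2822, 0.0683]
ee_rot: [-0.0, 0.987, -0.158, 0.001]
contact_force: [-0.8, -1.6, 5.7]
width: 0.0293
gripper_force: 60.0
```

```bash
python3 -m crank '{"translation":[[0,0,-5],[0,0,-10],[0,0,-15],[0,0,-25],[0,0,-30],[0,0,-25],[0,0,-10],[0,0,0]],"roll":[0,0,0,0,0,0,0,0],"fingers":[0,0,0,0,0,0,0,0]}' && python3 -m crank '{"translation":[[6,15,0],[11,27,0],[14,35,0],[14,35,0],[14,35,0],[14,35,0],[14,35,0],[14,35,0]],"roll":[0,0,0,0,0,0,0,0],"fingers":[0,0,0,0,0,0,0,0]}' && python3 -m crank '{"translation":[[9,23,0],[5,13,0],[0,0,0],[0,0,0]],"roll":[0,0,0,0],"fingers":[0,0,0,0]}'
python3 - <<'E'
from h import *
s=manip.get_state();print(s['clock'],s['position'],s['ee_rot'],s['qpos'].round(2),s['contact_force'],s['width'])
a=get_image("scene");b=get_image("side");w=get_image("wrist")
cv2.imwrite("pics/s4.png",a);cv2.imwrite("pics/d4.png",b);cv2.imwrite("pics/w4.png",w)
A=cv2.resize(a[130:250,240:360],(400,400),interpolation=cv2.INTER_CUBIC);B=cv2.resize(b[150:270,220:340],(400,400),interpolation=cv2.INTER_CUBIC)
cv2.imwrite("pics/c4.png",np.hstack([A,B]))
E
```

```text
clock: 10.55
position: [0.4927, 0.2824, 0.1888]
ee_rot: [-0.001, 0.987, -0.158, 0.001]
contact_force: [0.4, 0.4, -2.6]
width: 0.0294
gripper_force: 59.4
clock: 11.35
position: [0.5072, 0.0088, 0.1854]
ee_rot: [0.0, 0.987, -0.159, -0.002]
contact_force: [0.4, -0.2, -1.7]
width: 0.0293
gripper_force: 59.6
clock: 11.75
position: [0.5103, -0.0269, 0.1865]
ee_rot: [-0.001, 0.987, -0.159, -0.001]
contact_force: [-0.0, 0.5, -1.9]
width: 0.0293
gripper_force: 59.6
11.75 [ 0.51034971 -0.02692362  0.18653137] [-5.78560644e-04  9.87318999e-01 -1.58744731e-01 -9.85088067e-04] [-0.19  0.21  1.71  0.    1.22  1.7 ] [-0.04108108  0.52815397 -1.92037177] 0.029257993142680006
```

View pics/c4.png

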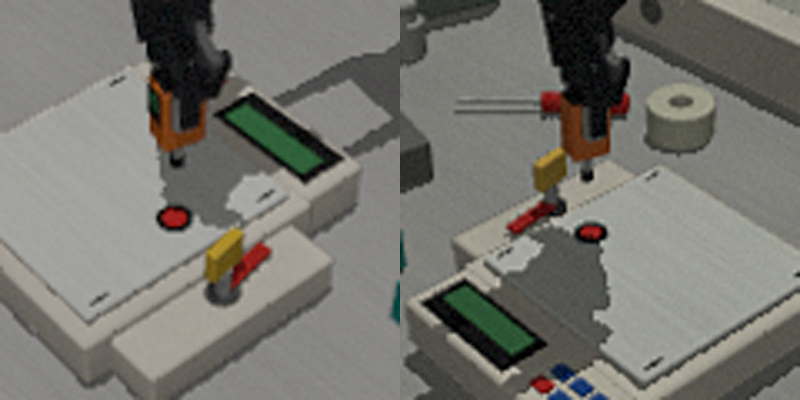

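The left crop (scene) shows the tip at about (177,160) above the spot at (175,217). The right crop (side) shows the tip at (187,175) and the spot at (191,232). The gauge hangs upright and the red bar is clear.

Run:
```python
from h import *
print("tip",tri((293.1,178.3),(276.1,202.8)));print("spot",tri((292.5,195.1),(277.3,219.6)))
for n,f in(("scene","s4"),("side","d4")):
    a=cv2.imread(f"pics/{f}.png");roi=(280,185,305,205) if n=="scene" else (265,212,290,228)
    r=blobs(a,(0,130,60),(6,255,255),roi,10);print(n,r,[plane(n,[x[1]],.073)[0].round(4) for x in r])
    print(n,"tip at z .135",plane(n,[(293.1,178.3) if n=="scene" else (276.1,202.8)],.136).round(4))
```

```text
tip (array([ 0.50954069, -0.0259201 ,  0.13635744]), [np.float64(1.8683931807539034), np.float64(1.8683931807540233)])
spot (array([ 0.51076164, -0.02683177,  0.07279223]), [np.float64(2.2505662842486283), np.float64(2.2505662842486114)])
scene [([288, 193, 8, 5, 31], [291.9, 194.9])] [array([ 0.5099, -0.0269,  0.073 ])]
scene tip at z .135 [[ 0.5079 -0.025   0.136 ]]
side [([274, 218, 7, 3, 17], [277.0, 219.0])] [array([ 0.5136, -0.0257,  0.073 ])]
side tip at z .135 [[ 0.5112 -0.0269  0.136 ]]
```

```bash
python3 -m crank '{"translation":[[1,0.5,10],[0,0,15],[0,0,15],[0,0,8],[0,0,4],[0,0,0],[0,0,0]],"roll":[0,0,0,0,0,0,0],"fingers":[0,0,0,0,0,0,0]}' && for i in 1; do python3 -m crank '{"translation":[[0,0,2],[0,0,0]],"roll":[0,0],"fingers":[0,0]}'; done
```

```text
clock: 12.6
position: [0.5123, -0.0282, 0.1357]
ee_rot: [-0.0, 0.987, -0.158, 0.0]
contact_force: [0.2, 0.1, -2.5]
width: 0.0295
gripper_force: 59.6
clock: 12.8
position: [0.512, -0.0283, 0.1335]
ee_rot: [-0.0, 0.987, -0.158, 0.0]
contact_force: [-0.1, 0.0, -2.2]
width: 0.0292
gripper_force: 59.6
```

```bash
python3 -m crank '{"translation":[[0,0,2],[0,0,0]],"roll":[0,0],"fingers":[0,0]}'; python3 -m crank '{"translation":[[0,0,2],[0,0,0]],"roll":[0,0],"fingers":[0,0]}'
```

```text
clock: 13.0
position: [0.5117, -0.0283, 0.1312]
ee_rot: [-0.0, 0.987, -0.158, -0.0]
contact_force: [-0.4, -0.1, -1.2]
width: 0.0294
gripper_force: 59.6
clock: 13.2
position: [0.5117, -0.0283, 0.1291]
ee_rot: [-0.0, 0.987, -0.158, -0.0]
contact_force: [0.9, -0.2, -1.5]
width: 0.0296
gripper_force: 59.6
```

```bash
python3 -m crank '{"translation":[[0,0,2],[0,0,0]],"roll":[0,0],"fingers":[0,0]}'; python3 -m crank '{"translation":[[0,0,2],[0,0,0]],"roll":[0,0],"fingers":[0,0]}'; python3 -m crank '{"translation":[[0,0,1],[0,0,0]],"roll":[0,0],"fingers":[0,0]}'
```

```text
clock: 13.4
position: [0.5117, -0.0282, 0.127]
ee_rot: [-0.0, 0.987, -0.158, -0.0]
contact_force: [0.6, -0.3, -2.8]
width: 0.0291
gripper_force: 59.6
clock: 13.6
position: [0.512, -0.0283, 0.1252]
ee_rot: [-0.0, 0.987, -0.158, 0.0]
contact_force: [-0.7, 0.4, -0.7]
width: 0.0293
gripper_force: 59.7
clock: 13.8
position: [0.512, -0.0283, 0.1245]
ee_rot: [-0.0, 0.987, -0.158, 0.0]
contact_force: [-0.8, -0.7, 0.1]
width: 0.0292
gripper_force: 59.7
```

```bash
python3 -m crank '{"translation":[[0,0,1.5],[0,0,1],[0,0,0],[0,0,0]],"roll":[0,0,0,0],"fingers":[0,0,0,0]}'; python3 -m crank '{"translation":[[0,0,1],[0,0,1],[0,0,0],[0,0,0]],"roll":[0,0,0,0],"fingers":[0,0,0,0]}'
python3 - <<'E'
from h import *
f=[]
for _ in range(6):
    a=get_image("scene");f.append(manip.get_state()['contact_force'][2])
b=get_image("side");w=get_image("wrist");print(np.mean(f),np.std(f),manip.get_state()['position'])
A=cv2.resize(a[130:250,240:360],(400,400),interpolation=cv2.INTER_CUBIC);B=cv2.resize(b[150:270,220:340],(400,400),interpolation=cv2.INTER_CUBIC)
cv2.imwrite("pics/c5.png",np.hstack([A,B]))
E
```

```text
clock: 14.2
position: [0.512, -0.0283, 0.1219]
ee_rot: [-0.0, 0.987, -0.158, 0.0]
contact_force: [-0.6, -0.4, 1.3]
width: 0.0293
gripper_force: 59.8
clock: 14.6
position: [0.512, -0.0283, 0.1199]
ee_rot: [-0.0, 0.987, -0.158, 0.0]
contact_force: [-1.0, -0.3, 2.3]
width: 0.029
gripper_force: 59.9
1.8456135784203347 0.4049342039177927 [ 0.5119958  -0.0283254   0.11985029]
```

View pics/c5.png

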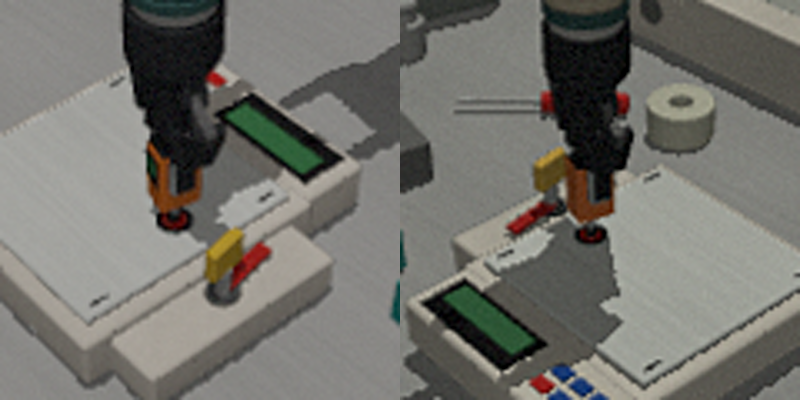

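The tip rests on the spot in both crops: scene (174,220), side (590,235). Force is about 3.9 N net of the gauge's weight, so I go a little deeper.

```bash
python3 -m crank '{"translation":[[0,0,1],[0,0,1],[0,0,0],[0,0,0],[0,0,0]],"roll":[0,0,0,0,0],"fingers":[0,0,0,0,0]}'
python3 - <<'E'
from h import *
f=[]
for _ in range(12):
    a=get_image("scene");f.append(manip.get_state()['contact_force'][2])
print(np.mean(f),np.std(f),manip.get_state()['position'])
E
```

```text
clock: 15.5
position: [0.512, -0.0283, 0.1179]
ee_rot: [-0.0, 0.987, -0.158, 0.0]
contact_force: [-0.0, 0.6, 2.1]
width: 0.0297
gripper_force: 60.0
3.1190663306108095 0.5223928370160908 [ 0.51196432 -0.02828422  0.1178391 ]
```

```bash
python3 -c "
from rig import manip
print(manip.sign_off())"
```

```text
the job is handed in; nothing more can be done
None
```

I turned the transit lock clockwise to its stop, with the red bar clear of the platform, and handed in at about 16 s with the gauge upright and its tip on the red spot, pressing at about 5 N, which should put the plunger about half way in (estimated from the force and travel).

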